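Clear the table saw with the push stick

TASK

Leave the little table saw clear and safe: bring its raised blade guard all the way down, use the push stick to push the three wood offcuts lying between the guard and the rip fence off the back of the table into the offcut bin, and lay the stick flat on the bench again. Slide the stick lightly over the table without leaning on it, keep the fingers off the offcuts, do not shift the fence from its setting, and leave everything else on the bench where it is.

Things in the scene. Friction and masses are not known exactly. Their poses are not given: they have to be found in the camera images.
- saw: Small grey bench table saw, fixed, with an aluminium table 180 mm (its x) by 200 mm (its y), 90 mm high. Origin on the bench under the table's centre, z up. Its +y is the feed direction, towards the offcut bin; the open front edge (y = -100 mm, with the fence rail) faces away from the bin. The blade stands in the plane x = -20 mm.
- guard_nose (a point): Top of the guard's low front end (a flat 25 mm wide, 18 mm long), where to press it down. The clear plastic blade guard with a black top rib is 25 mm wide (saw x from -32.5 to -7.5 mm), 157 mm long (saw y from -74 to 75 mm when down) and, when down, 55 mm high over the table, 39 mm at its nose.
- guard_hinge (a point): The guard's hinge axis (along the saw's x), at the top of the plate behind the blade, 48 mm over the table.
- guard (a joint): Guard angle in rad: 0 = fully down over the blade, larger = front end raised (up to 0.9). Stiff hinge: it stays where it is left.
- fence_face (a point): Middle of the rip fence's face towards the blade, 15 mm over the table (axes as the saw's). The fence is an aluminium bar 26 mm wide, 30 mm high, as long as the table, parallel to the blade. The lane between it and the guard's side is about 57 to 61 mm wide. It slides on its rail if shoved sideways with more than about 5 N, so never force a wedged offcut.
- offcut_bin: Open plywood bin, 140 (x) x 102 (y) x 74 mm high, walls 6 mm, with two thin scraps already fixed on its floor. Origin under its centre. It stands behind the table with its near wall tucked under the table's overhanging rear edge, and is heavy.
- push_stick: Plywood push stick, 240 mm long (its x), 18 mm wide (y), 10 mm thick (z). Origin at mid-length on its underside (the side that lies on the bench at the start); forked tip at x = +120 mm, rounded handle end with a hole at x = -120 mm; centre of mass near the middle.
- stick_tip (a point): Underside of the push stick at the end of its forked tip, mid-width.
- offcut_strip: Wood offcut, narrow strip, 56 mm long, 16 mm wide, 10 mm high, width along its x, length along its y. Origin at the centre of its underside. At the start it lies on the saw table in the lane between the guard and the fence.
- offcut_short: Wood offcut, short block, 30 mm long, 25 mm wide, 10 mm high, width along its x, length along its y. Origin at the centre of its underside. At the start it lies on the saw table in the lane between the guard and the fence.
- offcut_notched: Wood offcut, block 40 mm long, 28 mm wide, with a notch cut from one corner, 10 mm high, width along its x, length along its y. Origin at the centre of its underside. At the start it lies on the saw table in the lane between the guard and the fence.
- glue_bottle: Bystander: white glue bottle, 50 mm wide, 157 mm high. Origin at the centre of its underside.
- masking_tape: Bystander: roll of tape lying flat, 105 mm wide, 24 mm high. Origin at the centre of its underside.
- nail_tin: Bystander: round tin, 69 mm wide, 38 mm high. Origin at the centre of its underside.

How it is judged:
At the end, for the whole second after the job is handed in: The guard is fully down (within 2 degrees); all three offcuts lie at rest inside the offcut bin, below its rim; the push stick lies flat and still on the bench top (x of offcut_strip in the frame of offcut_bin between -0.065 and 0.065 m and y of offcut_strip in the frame of offcut_bin between -0.047 and 0.047 m and z of offcut_strip in the frame of offcut_bin between 0 and 0.06 m and linear speed of each of offcut_strip, offcut_short, offcut_notched below 0.03 m/s and x of offcut_short in the frame of offcut_bin between -0.065 and 0.065 m and y of offcut_short in the frame of offcut_bin between -0.047 and 0.047 m and z of offcut_short in the frame of offcut_bin between 0 and 0.06 m and x of offcut_notched in the frame of offcut_bin between -0.065 and 0.065 m and y of offcut_notched in the frame of offcut_bin between -0.047 and 0.047 m and z of offcut_notched in the frame of offcut_bin between 0 and 0.06 m and value of joint guard below 0.035 rad and height (world z) of push_stick below 0.012 m and (angle between push_stick's own z axis and vertical below 0.06 rad or angle between push_stick's own z axis and vertical above 3.08 rad) and linear speed of push_stick below 0.02 m/s); the robot touches nothing.
It fails at once if the gripper's fingers touch an offcut (contact force between the fingers and offcut_strip above 0.3 N or contact force between the fingers and offcut_short above 0.3 N or contact force between the fingers and offcut_notched above 0.3 N).
It fails at once if the rip fence is shoved more than 3 mm off its setting (distance of fence_face from where it was at the start of the episode above 0.003 m).
It fails at once if the push stick is pressed on the saw, its fence or guard with more than 10 N (contact force between push_stick and saw above 10 N).
It fails at once if a bystander or the bin is moved by more than 20 mm (distance of any of glue_bottle, masking_tape, nail_tin, offcut_bin from where it was at the start of the episode above 0.02 m).
It also fails if it takes over 72 s, if anything falls off the work surface, if the arm or the gripper's body presses on something with over 40 N, if the wrist force passes 120 N, or if a joint passes its speed limit or range.

ROBOT

A 6-joint arm with a two-finger parallel gripper is mounted at the origin on the work surface; the furniture and walls round the work are solid. World frame = base frame: x ahead of the robot, y to its left, z up, the work surface at z = 0. Lengths are in m, angles in rad, forces in N, time in s.
With the tool pointing down it reaches from about 0.35 to 0.775 m from the base axis. Payload 7.3 kg.
Tool frame: the origin (TCP) lies at the very end of the fingers, on their centre line; the grasp point (between the pads) lies 19 mm behind it; z points along the fingers, y is the direction in which the jaws open and shut (so a half turn about z gives the same grasp; the last joint's range is limited). The gripper opens to 92 mm and grips with 3 to 60 N. Pads are 19 mm wide; open, the fingers measure 130 mm over their backs; the gripper's body (75 mm by 190 mm) begins 47 mm behind the grasp point.
Start: joints at [1.071, 0.342, 1.524, -0, 1.275, -0.146], TCP at [0.182, 0.493, 0.227] pointing down, gripper open.
Joint ranges: [-2.53, 2.53], [-0.77, 2.02], [0.04, 2.7], [-1, 4.14], [0.28, 2.66], [-3.11, 3.11]. Speed limits (rad/s): [2.57, 2.57, 3.14, 3.14, 3.14, 3.14].

INTERFACE

Orientations are given as [roll, pitch, yaw] about the fixed x, y, z axes, in that order (R = Rz(yaw) Ry(pitch) Rx(roll)).
In Python, from cell import observe, read_camera, camera_info, hand_in gives the robot as it stands.
- The arm moves only by the tool jog_arm, never from a script. Its argument "rows" is one flat list of numbers, 5 for each row, row after row: the finger opening in mm, from 0 to 91.8, then the shift along the tool's x, y, z in mm, then the turn about the tool's z in degrees. In form: [gripper, tx, ty, tz, roll, gripper, tx, ty, tz, roll, ...]. A call has 1 to 20 rows; each row shifts and turns the commanded pose from where the row before left it, along the tool's axes as they then stand; what a row does not reach is not made up. A row lasts 1/10 s, in which the tool goes at most 50 mm and 8.59 degrees, less where a joint would pass 70% of its speed; a pose out of reach is approached as far as the arm can. A call with a gripper value outside its range is refused whole. The fingers move at their own pace and stop on an object; "grip_force" is the grip in N (left out, the last holds). Time passes only in rows, so rows that do not move let the fingers close. It gives the time, the measured TCP pose, the force and the opening at its end, in the units of the state.
- observe(): the state, without advancing time (a new reading comes with each control period).
- read_camera(name): name is "side" or "top"; returns (picture, depth): 420x560x3 uint8, red, green, blue; 420x560 float32, m along the optical axis (not along the pixel's ray), 0 where there is no reading.
- camera_info(name): a dict with "fx", "fy", "cx", "cy" (pixels), "distortion" ([k1, k2, p1, p2, k3] as OpenCV has them; the pictures are not rectified), "extrinsics" (4x4, takes a point from camera to world coordinates). Camera axes: x right, y up, looking along -z (the intrinsics and any distortion apply to the point x, -y, -z); pixel columns grow to the right and rows downward; lengths in m; the calibration is good to about 2 mm. A picture is of the moment at which its call begins. camera_info takes no time and is no camera call.
- hand_in(): hands the job in, once; it reports no verdict.
The state is a dict: "time": time; "qpos": joint angles; "qvel": joint speeds; "joint_efforts": joint torques, N m; "tool_pos": TCP position; "tool_rot": TCP orientation; "contact_force": force on the tool from outside, world axes, zero at the start; "torque": the same for the moment, N m; "opening": finger opening in m.
Only numpy, scipy, OpenCV 4.12 (cv2) and the standard library are available. Lean on these libraries where they do the work, as an engineer would, in place of code of your own. Each camera call takes 0.05 s, during which the arm holds its last target. There are 200 camera calls.

## Working session

There is one attempt and no reset: what is moved stays moved. The work goes in short steps, Python scripts to look and compute and a tool call to move; the robot and the scene stay as the last step left them, time stands still between calls to the robot, and variables do not carry over. Pictures are saved under pics/ and viewed, about 8 in all and at most 12, crops included, and the job is handed in when it is done.

Besides the shell and the picture viewer there is one more tool, called after ">>>" by a JSON object that holds its "name" and its "arguments". jog_arm: Moves the arm, as the interface text tells. Its arguments: {"type":"object","properties":{"rows":{"type":"array","items":{"type":"number"}},"grip_force":{"type":"number"}},"required":["rows"]}

```bash
mkdir -p pics; ls
python3 - <<'E'
from cell import *
import cv2,numpy as np
for n in ("top","side"):
    p,d=read_camera(n); cv2.imwrite(f"pics/{n}0.png",p[:,:,::-1]); np.save(f"pics/{n}0.npy",d); i=camera_info(n)
    print(n,i["fx"],i["cx"],i["cy"],i["distortion"],np.round(i["extrinsics"],3).tolist())
    c=cv2.imread(f"pics/{n}0.png"); cv2.imwrite(f"pics/{n}0v.png",cv2.resize(c,(784,588)))
print(observe())
E
```

```text
pics
top 492.18182049638983 277.98008225535136 206.95373943043387 [0.0388115 0.        0.        0.        0.       ] [[-0.13, 0.97, -0.206, 0.267], [-0.991, -0.127, 0.029, 0.018], [0.002, 0.208, 0.978, 1.101], [0.0, 0.0, 0.0, 1.0]]
side 402.50777306717004 283.90836866242387 208.60472728308025 [-0.06936976  0.          0.          0.          0.        ] [[0.968, 0.174, -0.182, 0.282], [-0.252, 0.641, -0.725, -0.783], [-0.01, 0.747, 0.664, 0.814], [0.0, 0.0, 0.0, 1.0]]
{'time': 0.1, 'qpos': array([ 1.07102403e+00,  3.42679202e-01,  1.52493119e+00,  3.36722629e-05,
        1.27540685e+00, -1.46006739e-01]), 'qvel': array([ 0.00174336, -0.00045043, -0.0019393 ,  0.00070365,  0.00028809,
       -0.00084279]), 'joint_efforts': array([ 2.99194871e-03, -4.32006919e+01, -2.44694352e+01,  7.21384515e-02,
        5.25687612e-02, -6.08989467e-05]), 'tool_pos': array([0.18167132, 0.4921724 , 0.2260975 ]), 'tool_rot': array([-3.14018791e+00, -2.39117943e-04,  2.78781710e+00]), 'contact_force': array([ 0.1944243 ,  0.1347197 , -0.21461253]), 'torque': array([-0.04863381,  0.02048908, -0.0232485 ]), 'opening': 0.09194866493539744}
```

View pics/top0v.png

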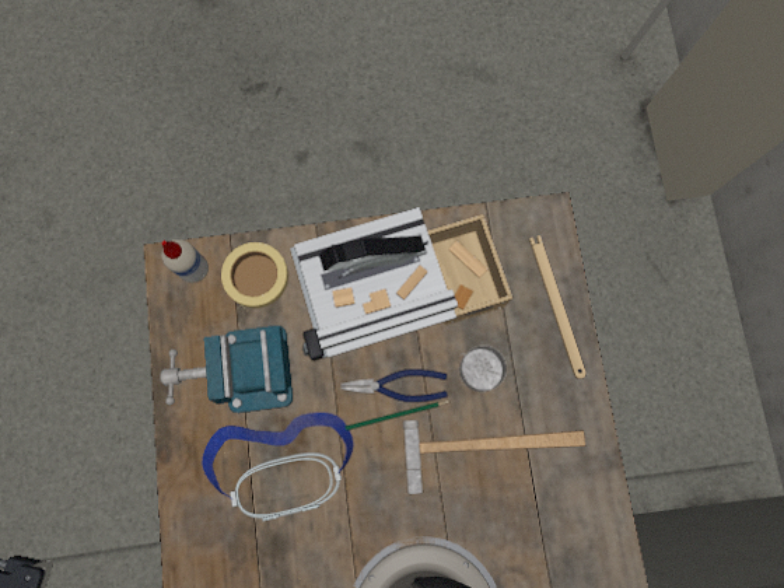

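View pics/side0v.png

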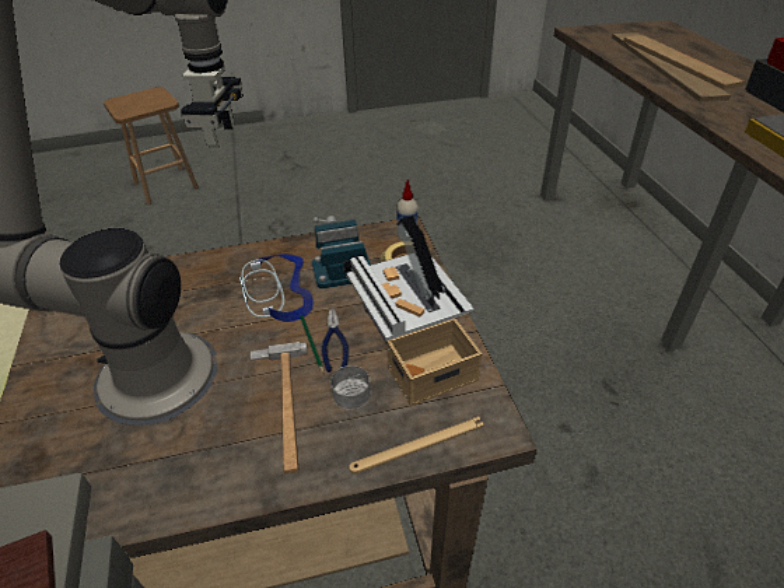

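The top view (784 px wide) shows the saw at about (375,285), feeding to the right into the bin at (470,265). The offcuts are at (343,297), (377,302) and (411,282), and the stick runs from the tip (536,240) to the handle (580,372). The side view shows the guard raised at (415,250). Next I'll measure these with depth plus planes.

```bash
cat > h.py <<'E'
import numpy as np,cv2
from cell import *
def K(i): return np.array([[i["fx"],0,i["cx"]],[0,i["fy"],i["cy"]],[0,0,1.]]),np.array(i["distortion"])
def rays(i,px):
    k,d=K(i); u=cv2.undistortPoints(np.asarray(px,float).reshape(-1,1,2),k,d).reshape(-1,2)
    return np.c_[u[:,0],-u[:,1],-np.ones(len(u))]
def cloud(n,dep):
    i=camera_info(n); h,w=dep.shape; g=np.stack(np.meshgrid(np.arange(w),np.arange(h)),-1).reshape(-1,2)
    E=np.array(i["extrinsics"]); P=rays(i,g)*dep.reshape(-1,1)@E[:3,:3].T+E[:3,3]
    P[dep.reshape(-1)==0]=np.nan
    return P.reshape(h,w,3)
def plane(n,px,z):
    i=camera_info(n);E=np.array(i["extrinsics"]); r=rays(i,px)@E[:3,:3].T
    return E[:3,3]+r*((z-E[2,3])/r[:,2])[:,None]
def proj(n,P):
    i=camera_info(n);E=np.array(i["extrinsics"]);k,d=K(i)
    q=(np.atleast_2d(P)-E[:3,3])@E[:3,:3]; q=q*[1,-1,-1]
    return cv2.projectPoints(q,np.zeros(3),np.zeros(3),k,d)[0].reshape(-1,2)
def rect(pts):
    (c,s,a)=cv2.minAreaRect(pts.astype(np.float32)[:,:2]*1000); return np.round(c,1),np.round(s,1),round(a,1)
E
python3 - <<'E'
from h import *
for n in("top","side"):
    d=np.load(f"pics/{n}0.npy"); im=cv2.imread(f"pics/{n}0.png"); P=cloud(n,d)
    hsv=cv2.cvtColor(im,cv2.COLOR_BGR2HSV)
    wood=((hsv[...,0]>8)&(hsv[...,0]<24)&(hsv[...,1]>70)&(hsv[...,2]>130)).astype(np.uint8)
    nl,L,st,_=cv2.connectedComponentsWithStats(wood)
    for k in range(1,nl):
        if st[k,4]>40:
            px=np.argwhere(L==k)[:,::-1]; z=np.nanmedian(P[...,2][L==k])
            Q=plane(n,px,z); 
            if abs(Q[:,0]).max()<1 : print(n,st[k].tolist(),"z%.3f"%z,rect(Q))
    m=(abs(P[...,2]-.09)<.006)&(hsv[...,1]<40)&(P[...,0]>.3)
    print("table",rect(P[m]) , m.sum())
    m2=(P[...,2]>.126)&(P[...,2]<.35)&(P[...,0]>.35)&(P[...,1]>-.1)&(P[...,1]<.2)
    Q=P[m2]; print("guard",len(Q),Q.min(0),Q.max(0),Q[Q[:,2].argmax()])
    dark=m2&(hsv[...,2]<60); Q=P[dark]; o=Q[Q[:,1].argsort()][::max(1,len(Q)//20)]; print(np.round(o,3).tolist())
im=cv2.imread("pics/top0.png"); cv2.imwrite("pics/crop1.png",cv2.resize(im[145:265,200:370],None,fx=4.5,fy=4.5,interpolation=cv2.INTER_CUBIC))
E
```

```text
top [306, 153, 60, 73, 2019] z0.009 (array([ 523.2, -149.8]), array([150.7,  95.8]), 9.7)
top [378, 168, 40, 102, 782] z0.010 (array([ 436.4, -278.7]), array([238.8,  17.6]), 8.0)
top [158, 173, 47, 46, 1521] z0.021 (array([549. , 199.2]), array([103.3, 104.5]), 84.3)
top [284, 190, 21, 24, 180] z0.101 (array([484.9, -45.7]), array([14.5, 54.7]), 42.7)
top [238, 206, 15, 13, 150] z0.100 (array([475.4,  58.2]), array([23.7, 27.6]), 4.1)
top [260, 207, 19, 17, 195] z0.100 (array([463.2,  11.6]), array([26.7, 37.3]), 10.6)
top [273, 300, 10, 15, 82] z0.000 (array([276.5,  14.6]), array([29.6, 19.5]), 0.9)
top [300, 308, 118, 16, 1016] z0.020 (array([ 236.7, -153.5]), array([251.4,  21.4]), 85.2)
top [280, 319, 8, 10, 41] z0.001 (array([237.7,   6.5]), array([11.3, 21.8]), 47.8)
table (array([493.6, 106.3]), array([249.2, 391.5]), 10.6) 5049
guard 1361 [ 0.42866401 -0.09061752  0.12610589] [0.54713062 0.080763   0.23001672] [0.50347747 0.05546349 0.23001672]
[[0.533, -0.072, 0.137], [0.522, -0.057, 0.153], [0.538, -0.049, 0.158], [0.535, -0.041, 0.163], [0.519, -0.033, 0.173], [0.518, -0
[... 946 characters left out ...]
[237.4,  19.4]), 8.2)
table (array([1496. ,  674.8]), array([2641.9,  773.8]), 39.1) 2261
guard 881 [ 0.49566187 -0.07415274  0.12634502] [0.54775628 0.07302077 0.22826826] [0.50451263 0.05398701 0.22826826]
[[0.535, -0.074, 0.135], [0.537, -0.066, 0.147], [0.541, -0.06, 0.148], [0.54, -0.054, 0.154], [0.542, -0.048, 0.155], [0.533, -0.043, 0.162], [0.519, -0.037, 0.168], [0.518, -0.03, 0.172], [0.536, -0.023, 0.176], [0.535, -0.019, 0.179], [0.526, -0.012, 0.189], [0.533, -0.006, 0.192], [0.513, -0.001, 0.196], [0.525, 0.004, 0.199], [0.527, 0.01, 0.207], [0.508, 0.017, 0.216], [0.526, 0.026, 0.215], [0.524, 0.037, 0.214], [0.505, 0.047, 0.221], [0.518, 0.053, 0.218], [0.499, 0.063, 0.211]]
```

View pics/crop1.png

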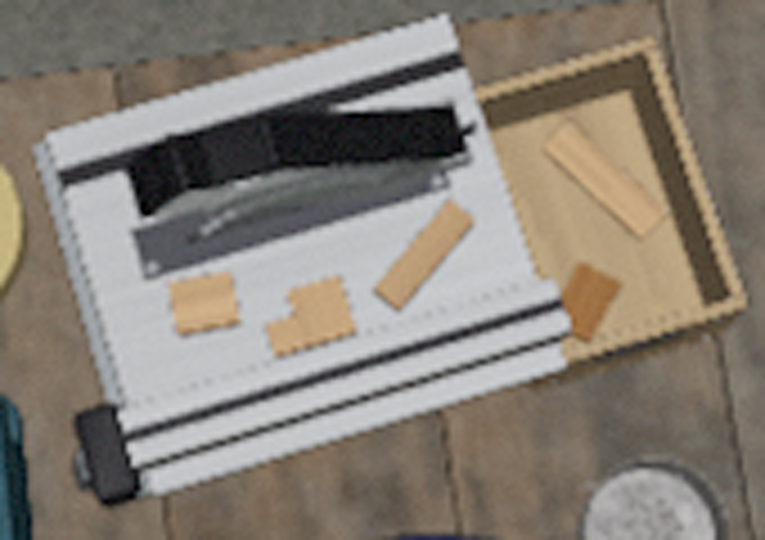

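Run:
```python
from h import *
c=lambda *p:[(200+(u+.5)/4.5-.5,145+(v+.5)/4.5-.5) for u,v in p]
A,B=plane("top",c((47,135),(447,15)),.09)[:,:2]; print(A,B,np.linalg.norm(B-A))
R=plane("top",c((530,255)),.09)[0,:2]
yv=(B-A)/np.linalg.norm(B-A); xv=np.array([yv[1],-yv[0]]); print("yv",yv,"xv",xv,"yaw",np.arctan2(xv[1],xv[0]))
O=(A+B)/2+.09*xv; print("O",O)
S=lambda P:np.c_[(P[:,:2]-O)@xv,(P[:,:2]-O)@yv,P[:,2]]
print("rear pt",S(np.r_[R,0][None])*1000)
print("fence face top", S(plane("top",c((120,408),(550,280)),.12))*1000, "dark",S(plane("top",c((130,434),(565,303)),.12))*1000)
print("fence lower", S(plane("top",c((155,493),(565,370)),.12))*1000)
print("knob", S(plane("top",c((78,412),(108,503)),.11))*1000)
for n in("top","side"):
    P=cloud(n,np.load(f"pics/{n}0.npy")).reshape(-1,3);P=P[~np.isnan(P[:,0])]; s=S(P)*1000
    m=(s[:,0]>-40)&(s[:,0]<0)&(s[:,2]>100)&(abs(s[:,1])<115); g=s[m]
    print(n,[(y,round(np.percentile(g[abs(g[:,1]-y)<2.5,2],97))) for y in range(-100,100,5) if (abs(g[:,1]-y)<2.5).any()], "xr",np.percentile(g[g[:,2]>150,0],[2,98]))
    m=(abs(s[:,1])<80)&(s[:,2]>112)&(s[:,0]>20)&(s[:,0]<100); g=s[m]; print("fence x", np.percentile(g[:,0],[1,50,99]),np.percentile(g[:,2],[5,50,95]))
    m=(s[:,1]<-103)&(s[:,1]>-160)&(s[:,2]>20)&(abs(s[:,0])<100); g=s[m]; print("front",np.round([np.r_[x,g[abs(g[:,0]-x)<5].min(0)[1],g[abs(g[:,0]-x)<5].max(0)[2]] for x in range(-90,100,10) if (abs(g[:,0]-x)<5).any()]).tolist())
    for q in {"top":[(484.9,-45.7),(475.4,58.2),(463.2,11.6)],"side":[(488.5,-46.8),(478.8,56.9),(468.2,11.5)]}[n]: print(S(np.array([[*q,0]])/1000)*1000)
```

```text
[0.56805228 0.12242339] [ 0.60250828 -0.07342279] 0.19885406731727825
yv [ 0.17327284 -0.98487386] xv [-0.98487386 -0.17327284] yaw -2.9674408462137443
O [0.49664163 0.00890574]
rear pt [[ 33.64290935 100.1598547    0.        ]]
fence face top [[  50.87468683 -101.37558496  120.        ]
 [  53.03467189  100.70084982  120.        ]] dark [[  63.45990581 -100.39119309  120.        ]
 [  65.14251936  103.78708172  120.        ]]
fence lower [[ 92.09414455 -97.19485065 120.        ]
 [ 94.22923372  93.98713586 120.        ]]
knob [[  45.16693239 -120.47906886  110.        ]
 [  88.72458508 -118.98957259  110.        ]]
top [(-70, 198), (-65, 208), (-60, 213), (-55, 219), (-50, 226), (-45, 229), (-40, 225), (-35, 221), (-30, 219), (-25, 218), (-20, 217), (-15, 216), (-10, 216), (-5, 217), (0, 213), (5, 209), (10, 204), (15, 199), (20, 196), (25, 192), (30, 188), (35, 183), (40, 178), (45, 176), (50, 171), (55, 167), (60, 163), (65, 160), (70, 154), (75, 150), (80, 146), (85, 144), (90, 142)] xr [-33.7093095   -9.60593298]
fence x [50.82597302 64.26086551 76.70440283] [117.56923718 120.80
[... 811 characters left out ...]
 191), (35, 185), (40, 179), (45, 176), (50, 171), (55, 168), (60, 162), (65, 160), (70, 156), (75, 152), (80, 149), (85, 145), (90, 144)] xr [-33.98268019  -9.83826465]
fence x [50.71197381 65.4003755  76.42668928] [115.72559708 120.77079744 122.87632043]
front [[-50.0, -108.0, 86.0], [-40.0, -111.0, 82.0], [-20.0, -108.0, 86.0], [-10.0, -107.0, 85.0], [0.0, -105.0, 87.0], [10.0, -108.0, 87.0], [20.0, -158.0, 93.0], [30.0, -159.0, 97.0], [40.0, -160.0, 97.0], [50.0, -160.0, 98.0], [60.0, -160.0, 119.0], [70.0, -160.0, 119.0], [80.0, -160.0, 103.0], [90.0, -119.0, 99.0]]
[[17.67077297 53.45240749  0.        ]]
[[  9.25565621 -50.35975851   0.        ]]
[[27.56190596 -7.48317725  0.        ]]
```

```bash
cat >> h.py <<'E'
O=np.array([.4966,.0089]); yv=np.array([.1733,-.9849]); xv=np.array([-.9849,-.1733])
def S(P): P=np.atleast_2d(P); return np.c_[(P[:,:2]-O)@xv*1000,(P[:,:2]-O)@yv*1000]
def W(x,y): return O+xv*x/1000+yv*y/1000
E
python3 - <<'E'
from h import *
P=np.concatenate([cloud(n,np.load(f"pics/{n}0.npy")).reshape(-1,3) for n in("top","side")]);P=P[~np.isnan(P[:,0])]
s=np.c_[S(P),P[:,2]*1000]
print("x:",list(range(-130,131,10)))
for y in range(-330,-95,10):
    r=[]
    for x in range(-130,131,10):
        g=s[(abs(s[:,0]-x)<=5)&(abs(s[:,1]-y)<=5)&(s[:,2]<300)]; r.append(int(np.percentile(g[:,2],98)) if len(g) else -1)
    print(y,r)
print("bin",S([[.5232,-.1498]]))
im=cv2.imread("pics/top0.png"); print("stick ends", [plane("top",np.argwhere(cv2.inRange(cv2.cvtColor(im,cv2.COLOR_BGR2HSV)[165:272,375:420],(8,70,130),(24,255,255))>0)[:,::-1]+[375,165],.01)[k,:2] for k in (0,-1)])
E
```

```text
x: [-130, -120, -110, -100, -90, -80, -70, -60, -50, -40, -30, -20, -10, 0, 10, 20, 30, 40, 50, 60, 70, 80, 90, 100, 110, 120, 130]
-330 [3, 4, 5, 3, 4, 4, 3, 2, 3, 4, 3, 4, 3, 42, 46, 49, 64, 66, 64, 61, 71, 69, 4, 3, 4, 2, 3]
-320 [2, 3, 5, 4, 3, 4, 2, 2, 3, 4, 4, 3, 4, 43, 46, 2, 60, 65, 63, 3, 3, 3, 3, 2, 3, 3, 3]
-310 [4, 3, 2, 3, 3, 4, 4, 4, 3, 3, 4, 3, 3, 2, 3, 2, 3, 62, 62, 3, 3, 3, 3, 2, 4, 3, 3]
-300 [1, 2, 3, 3, 3, 4, 2, 3, 3, 3, 5, 5, 2, 4, 3, 4, 1, 62, 61, 39, 1, 2, 4, 2, 3, 3, 7]
-290 [106, 104, 98, 3, 4, 3, 3, 4, 3, 2, 4, 3, 4, 4, 3, 1, 4, 59, 61, 57, -1, -1, 4, 4, 2, 4, 7]
-280 [145, 139, 104, 75, 3, 3, 4, 4, 4, 3, 2, 3, 4, -1, -1, -1, -1, 58, 63, 89, 93, 95, 97, 94, 4, 4, 9]
-270 [158, 153, 107, 90, 3, 4, 2, 2, 2, 3, 3, 2, 2, -1, 91, 96, 98, 97, 96, 98, 99, 97, 99, 96, 16, 9, 6]
-260 [143, 135, 104, 75, 5, 3, 3, 4, 3, 3, 3, 5, 3, -1, 97, 97, 96, 98, 97, 98, 97, 98, 97, 97, 37, 17, 4]
-250 [105, 103, 94, 2, 3, 3, 3, 4, 3, 4, 5, 2, 3, 13, 97, 97, 96, 97, 98, 97, 96, 94, 94, 94, 22, 16, 2]
-240 [60, 3, 5, 5, 3, 4, 5, 4, 4, 3, 3, 3, 16, 22, 97, 96, 96, 95, 94, 94, 92, 87
[... 902 characters left out ...]
 4, 25, 29, 29, 26, 5, 4, 3, 2, 4, 90, 93, 60, 3, 3, 3, 3, 3, 3, 3, 4, 3]
-140 [2, 27, 28, 28, 27, 30, 28, 29, 26, 3, 3, 4, 4, 4, 3, 4, 3, 3, 3, 39, 24, 2, 3, 4, 2, 5, 3]
-130 [2, 2, 26, 26, 27, 26, 26, 25, 3, 4, 4, 3, 4, 6, 4, 2, 2, 0, 95, 92, 98, 41, 2, 3, 4, 3, 3]
-120 [6, 4, 5, 2, 2, 2, 3, 4, 4, 3, 5, 3, 5, 3, 3, 4, -1, 100, 104, 103, 104, 103, 93, 4, 2, 3, 2]
-110 [3, 4, 2, 1, 88, 88, 88, 87, 85, 86, 87, 85, 87, 87, 86, 88, 86, 100, 103, 111, 103, 103, 97, 3, 1, 5, 4]
-100 [5, 4, -1, -1, 92, 92, 94, 94, 92, 93, 93, 92, 92, 92, 92, 93, 92, 93, 123, 124, 124, 121, 89, 1, 4, 3, 12]
bin [[  1.30437 160.91341]]
stick ends [array([ 0.55553046, -0.2680033 ]), array([ 0.31846127, -0.29710834])]
```

```bash
cat >> h.py <<'E'
def go(p,yaw):
    "p world xyz m; print roll deg needed, then tool shift mm after that roll"
    s=observe(); y=s["tool_rot"][2]; r=-np.degrees((yaw-y+np.pi)%(2*np.pi)-np.pi)
    d=(np.asarray(p)-s["tool_pos"])*1000; c,n=np.cos(yaw),np.sin(yaw)
    print("t%.1f"%s["time"],"roll %.1f"%r,"tx %.1f ty %.1f tz %.1f"%(d@[c,n,0],d@[n,-c,0],-d[2]),"F",np.round(s["contact_force"],1),"q",np.round(s["qpos"],2))
def gos(x,y,z,yaw): go([*W(x,y),z/1000],yaw)
def where():
    s=observe(); print("t%.1f"%s["time"],"saw",np.round(S(s["tool_pos"]),1),"z",round(s["tool_pos"][2]*1000,1),"yaw",round(s["tool_rot"][2],3),"F",np.round(s["contact_force"],1),"open",round(s["opening"]*1000,1))
E
python3 -c "
from h import *
gos(-20,-41,250,1.745)"
```

```text
t0.1 roll 59.7 tx -489.5 ty 246.4 tz -23.9 F [ 0.2  0.1 -0.2] q [ 1.07  0.34  1.52  0.    1.28 -0.15]
```

>>> {"name": "jog_arm", "arguments": {"rows": [0,0,0,-20,7.5,0,0,0,-20,7.5,0,0,0,-10,7.5,0,0,0,0,7.5,0,0,0,0,7.5,0,0,0,0,7.5,0,0,0,0,7.5,0,0,0,0,7.3,0,0,0,0,0], "grip_force": 20}}

```text
time: 1.0
tool_pos: [0.1818, 0.4923, 0.2763]
tool_rot: [-3.141, 0.001, 1.743]
contact_force: [0.3, -0.0, 0.1]
opening: 0.0245
```

```bash
python3 -c "
from h import *
gos(-20,-41,250,1.745)"
```

```text
t1.0 roll -0.1 tx -489.7 ty 246.3 tz 26.3 F [ 0.3 -0.   0.1] q [ 1.07  0.31  1.43 -0.    1.4   0.9 ]
```

>>> {"name": "jog_arm", "arguments": {"rows": [0,-35,17.6,0,0,0,-35,17.6,0,0,0,-35,17.6,0,0,0,-35,17.6,0,0,0,-35,17.6,0,0,0,-35,17.6,0,0,0,-35,17.6,0,0,0,-35,17.6,0,0,0,-35,17.6,0,0,0,-35,17.6,0,0,0,-35,17.6,0,0,0,-35,17.6,0,0,0,-35,17.6,0,0,0,-34.7,17.5,0,0,0,0,0,13,0,0,0,0,13,0,0,0,0,0,0]}}

```text
time: 2.7
tool_pos: [0.508, 0.0522, 0.2488]
tool_rot: [-3.137, -0.001, 1.746]
contact_force: [-1.0, -0.1, -0.1]
opening: 0.0003
```

```bash
python3 -c "
from h import *
where(); gos(-20,-41,230,1.745)
import numpy as np
for t in np.arange(.68,-.03,-.08): print(round(t,2), np.round(80-154*np.cos(t-.058)), np.round(138+154*np.sin(t-.058)))"
```

```text
t2.7 saw [[-18.7 -40.7]] z 248.8 yaw 1.746 F [-1.  -0.1 -0.1] open 0.3
t2.7 roll 0.1 tx 0.3 ty 1.3 tz 18.8 F [-1.  -0.1 -0.1] q [-0.05  0.3   1.52  0.    1.32 -0.22]
0.68 -45.0 228.0
0.6 -52.0 217.0
0.52 -58.0 207.0
0.44 -63.0 195.0
0.36 -67.0 184.0
0.28 -70.0 172.0
0.2 -72.0 160.0
0.12 -74.0 148.0
0.04 -74.0 135.0
```

>>> {"name": "jog_arm", "arguments": {"rows": [0,0,1.3,10,0,0,0,0,10,0,0,3,0,5,0,0,3.5,0,5,0,0,3,0,5,0,0,3,0,5,0,0,0,0,0,0]}}

```text
time: 3.4
tool_pos: [0.5077, 0.0657, 0.2101]
tool_rot: [-3.141, -0.0, 1.745]
contact_force: [-0.3, 0.3, 0.2]
opening: 0.0005
```

```bash
python3 -c "
from h import *
where()"
```

```text
t3.4 saw [[-20.8 -54. ]] z 210.1 yaw 1.745 F [-0.3  0.3  0.2] open 0.5
```

>>> {"name": "jog_arm", "arguments": {"rows": [0,2.5,0,6,0,0,2.5,0,6,0,0,2,0,6,0,0,2,0,6,0,0,1.5,0,6,0,0,1,0,6,0,0,1,0,6,0,0,1,0,6,0,0,0.5,0,6,0]}}

```text
time: 4.3
tool_pos: [0.5056, 0.079, 0.1562]
tool_rot: [-3.141, -0.0, 1.744]
contact_force: [0.1, 0.2, 0.7]
opening: 0.0005
```

```bash
python3 -c "
from h import *
where()
p,d=read_camera('side'); cv2.imwrite('pics/g1.png',cv2.resize(p[120:260,220:370,::-1],None,fx=4,fy=4))"
```

```text
t4.3 saw [[-21.  -67.5]] z 156.2 yaw 1.744 F [0.1 0.2 0.7] open 0.5
```

View pics/g1.png

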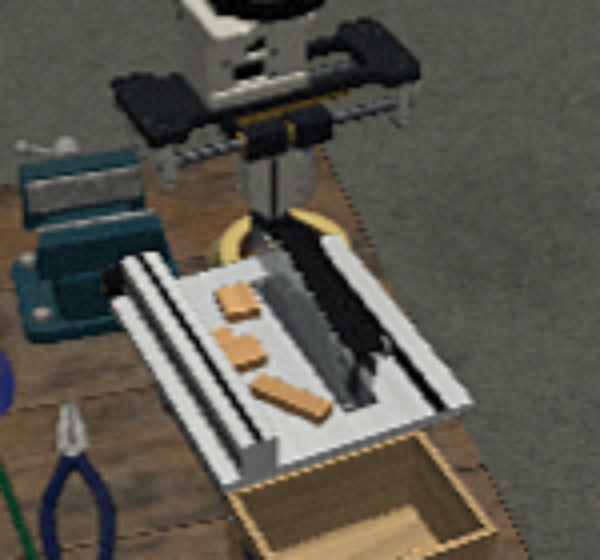

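The guard is following the fingertips down: the rib is nearly flat, from (290,235) to (375,350). I'll press it to the stop.

>>> {"name": "jog_arm", "arguments": {"rows": [0,0.5,0,5,0,0,0,0,5,0,0,0,0,5,0,0,0,0,5,0,0,0,0,3,0,0,0,0,2,0,0,0,0,1,0,0,0,0,1,0]}}

```text
time: 5.15
tool_pos: [0.5056, 0.0794, 0.1298]
tool_rot: [3.141, 0.0, 1.744]
contact_force: [0.1, -0.7, 2.0]
opening: 0.0006
```

>>> {"name": "jog_arm", "arguments": {"rows": [0,0,0,0.7,0,0,0,0,0.6,0,0,0,0,0,0]}}

```text
time: 5.45
tool_pos: [0.5058, 0.0794, 0.1292]
tool_rot: [3.14, 0.0, 1.744]
contact_force: [-1.9, -0.2, 6.4]
opening: 0.0004
```

>>> {"name": "jog_arm", "arguments": {"rows": [0,0,0,0.7,0,0,0,0,0,0]}}

```text
time: 5.65
tool_pos: [0.5059, 0.0794, 0.129]
tool_rot: [3.14, 0.0, 1.744]
contact_force: [-2.6, -0.8, 9.3]
opening: 0.0005
```

>>> {"name": "jog_arm", "arguments": {"rows": [0,0,0,-10,0,0,0,0,-30,0,0,0,0,-30,0,0,0,0,-30,0,60,0,0,0,-8,60,0,0,0,-8,60,0,0,0,-8,60,0,0,0,-8,60,0,0,0,-8,60,0,0,0,-8,60,0,0,0,-8,60,0,0,0,-8,60,0,0,0,-8,60,0,0,0,-8,60,0,0,0,-8,60,0,0,0,0]}}

```text
time: 7.25
tool_pos: [0.5055, 0.0795, 0.2279]
tool_rot: [3.141, 0.0, -3.002]
contact_force: [0.3, -0.1, 0.0]
opening: 0.0602
```

```bash
python3 -c "
from h import *
where(); go([.3337,-.294,.10],3.283)
p,d=read_camera('top'); P=cloud('top',d).reshape(-1,3); P=P[~np.isnan(P[:,0])]; s=S(P)
m=(s[:,0]>-32)&(s[:,0]<-8)&(P[:,2]>.1)&(P[:,2]<.16)
print([(y,round(np.percentile(P[m&(abs(s[:,1]-y)<3),2]*1000,90))) for y in range(-80,90,10) if (m&(abs(s[:,1]-y)<3)).any()])"
```

```text
t7.2 saw [[-21. -68.]] z 227.9 yaw -3.002 F [ 0.3 -0.1  0. ] open 60.2
t7.2 roll -0.1 tx 222.7 ty -345.5 tz 127.9 F [ 0.3 -0.1  0. ] q [ 0.01  0.32  1.56  0.    1.27 -1.7 ]
[(-70, 131), (-60, 133), (-50, 138), (-40, 142), (0, 147), (10, 148), (20, 147), (30, 147), (40, 147), (50, 146), (60, 147), (70, 148), (80, 146)]
```

>>> {"name": "jog_arm", "arguments": {"rows": [60,18.5,-28.8,0,0,60,18.5,-28.8,0,0,60,18.5,-28.8,0,0,60,18.5,-28.8,0,0,60,18.5,-28.8,0,0,60,18.5,-28.8,0,0,60,18.5,-28.8,0,0,60,18.5,-28.8,0,0,60,18.5,-28.8,0,0,60,18.5,-28.8,0,0,60,18.5,-28.8,0,0,60,18.5,-28.8,0,0,60,0,0,40,0,60,0,0,40,0,60,0,0,38,0,60,0,0,0,0]}}

```text
time: 8.9
tool_pos: [0.3312, -0.2911, 0.1062]
tool_rot: [3.134, -0.005, -3.007]
contact_force: [-0.0, 0.4, 0.8]
opening: 0.06
```

```bash
python3 -c "
from h import *
go([.3337,-.294,.003],3.283)
p,d=read_camera('side'); cv2.imwrite('pics/s1.png',cv2.resize(p[200:380,200:380,::-1],None,fx=3,fy=3))"
```

```text
t8.9 roll -0.4 tx -2.0 ty -3.2 tz 103.2 F [-0.   0.4  0.8] q [-0.9   0.35  1.91  0.    0.9  -2.6 ]
```

View pics/s1.png

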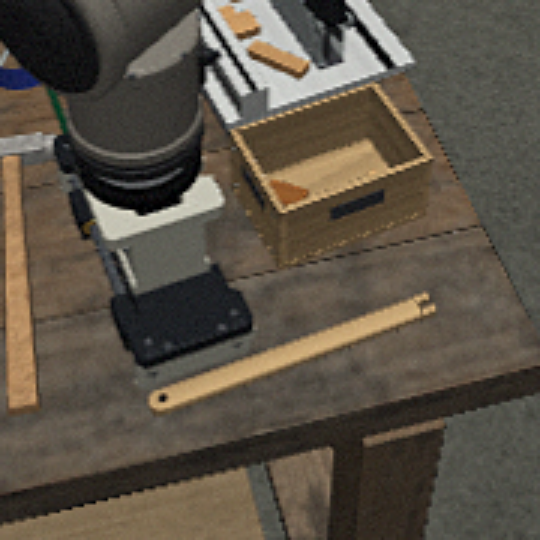

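The stick lies free, with its handle at (160,400) under the gripper and its tip at (430,303). I'm descending now.

>>> {"name": "jog_arm", "arguments": {"rows": [60,-2,-3,0,-0.4,60,0,0,25,0,60,0,0,25,0,60,0,0,25,0,60,0,0,20,0,60,0,0,5,0,60,0,0,0,0,60,0,0,0,0]}}

```text
time: 9.75
tool_pos: [0.3367, -0.2973, 0.0112]
tool_rot: [-3.139, 0.002, -2.996]
contact_force: [0.1, 0.2, 0.3]
opening: 0.0602
```

```bash
python3 -c "
from h import *
go([.3337,-.294,.003],3.283)"
```

```text
t9.8 roll 0.2 tx 2.6 ty 3.6 tz 8.2 F [0.1 0.2 0.3] q [-0.89  0.52  1.98  0.    0.64 -2.61]
```

>>> {"name": "jog_arm", "arguments": {"rows": [60,2.6,3.6,0,0,60,0,0,5,0,60,0,0,3,0,60,0,0,0,0,10,0,0,0,0,10,0,0,0,0,10,0,0,0,0,10,0,0,0,0,10,0,0,0,0,10,0,0,0,0,10,0,0,0,0], "grip_force": 35}}

```text
time: 10.85
tool_pos: [0.3327, -0.293, 0.0017]
tool_rot: [3.142, 0.0, -2.996]
contact_force: [0.6, 0.3, 0.4]
opening: 0.0176
```

>>> {"name": "jog_arm", "arguments": {"rows": [10,0,0,-15,0,10,0,0,-30,0,10,0,0,-40,0,10,0,0,-40,0,10,0,0,-40,0,10,0,0,-40,0,10,0,0,-30,8,10,0,0,-10,8,10,0,0,0,8,10,0,0,0,8,10,0,0,0,8,10,0,0,0,8,10,0,0,0,8,10,0,0,0,8,10,0,0,0,8,10,0,0,0,8,10,0,0,0,8,10,0,0,0,8,10,0,0,0,7.5,10,0,0,0,0]}}

```text
time: 12.85
tool_pos: [0.3325, -0.2928, 0.2465]
tool_rot: [-3.141, -0.001, 1.479]
contact_force: [0.1, 1.3, -0.5]
opening: 0.0174
```

```bash
python3 -c "
from h import *
where(); a=.27; gos(36-226*np.sin(a),-46-226*np.cos(a),200,-1.397-a+np.pi)
c=lambda *p:[(200+(u+.5)/4.5-.5,145+(v+.5)/4.5-.5) for u,v in p]
print(S(plane('top',c((268,325),(275,355),(355,333),(343,277),(290,292),(297,315)),.1)).round(1).tolist())
print(S(plane('top',c((170,280),(232,273),(240,325),(178,334)),.1)).round(1).tolist())
print(S(plane('top',c((375,291),(398,308),(474,219),(453,200)),.1)).round(1).tolist())"
```

```text
t12.8 saw [[213.9 268.7]] z 246.5 yaw 1.479 F [ 0.1  1.3 -0.5] open 17.4
t12.8 roll 0.3 tx 576.7 ty 87.3 tz 46.5 F [ 0.1  1.3 -0.5] q [-0.9   0.17  1.7   0.    1.27 -0.8 ]
[[30.7, -26.8], [45.0, -27.8], [46.2, 10.3], [19.5, 12.9], [18.9, -12.5], [30.2, -12.7]]
[[-3.1, -63.8], [2.3, -35.5], [26.8, -39.1], [22.3, -67.5]]
[[30.2, 25.0], [41.0, 32.7], [11.4, 79.3], [-0.2, 72.8]]
```

```bash
cat >> h.py <<'E'
def tip(X,t,z,a,L=226): gos(X-L*np.sin(a),t-L*np.cos(a),z,-1.397-a+np.pi)
E
python3 - <<'E'
from h import *
for n in("top","side"):
    P=cloud(n,np.load(f"pics/{n}0.npy")).reshape(-1,3);P=P[~np.isnan(P[:,0])]; s=S(P)
    f=lambda x0,x1,y0,y1,z0,z1:np.median(P[(s[:,0]>x0)&(s[:,0]<x1)&(s[:,1]>y0)&(s[:,1]<y1)&(P[:,2]>z0)&(P[:,2]<z1),2])*1000
    print(n,"jaw1 %.1f jaw2 %.1f table %.1f"%(f(12,80,-280,-245,.085,.11),f(25,80,-185,-155,.085,.11),f(-5,45,-95,-75,.08,.1)))
tip(12,-90,135,.165)
E
```

```text
top jaw1 94.6 jaw2 94.4 table 90.7
side jaw1 94.4 jaw2 93.9 table 90.5
t12.8 roll -5.7 tx 613.0 ty 140.0 tz 111.5 F [ 0.1  1.3 -0.5] q [-0.9   0.17  1.7   0.    1.27 -0.8 ]
```

>>> {"name": "jog_arm", "arguments": {"rows": [10,0,0,0,-5.7,10,34,7.8,0,0,10,34,7.8,0,0,10,34,7.8,0,0,10,34,7.8,0,0,10,34,7.8,0,0,10,34,7.8,0,0,10,34,7.8,0,0,10,34,7.8,0,0,10,34,7.8,0,0,10,34,7.8,0,0,10,34,7.8,0,0,10,34,7.8,0,0,10,34,7.8,0,0,10,34,7.8,0,0,10,34,7.8,0,0,10,34,7.8,0,0,10,34,7.8,0,0,10,34,7.8,0,0,10,0,0,0,0]}}

```text
time: 14.85
tool_pos: [0.4674, 0.3237, 0.2459]
tool_rot: [-3.141, -0.001, 1.587]
contact_force: [1.2, 0.2, -0.9]
opening: 0.0178
```

>>> {"name": "jog_arm", "arguments": {"rows": [10,0,0,0,0,10,0,0,35,0,10,0,0,35,0,10,0,0,35,0,10,0,0,0,0,10,0,0,0,0]}}

```text
time: 15.45
tool_pos: [0.4676, 0.3195, 0.1425]
tool_rot: [-3.141, 0.0, 1.58]
contact_force: [-0.1, 0.2, -0.7]
opening: 0.0173
```

```bash
cat >> h.py <<'E'
def look(name):
    "stick top edge line and offcuts in saw frame (z planes), both cameras; saves crop"
    zt=observe()["tool_pos"][2]
    for n in("top","side"):
        p,d=read_camera(n); im=p[:,:,::-1]; P=cloud(n,d); hsv=cv2.cvtColor(np.ascontiguousarray(im),cv2.COLOR_BGR2HSV)
        wood=cv2.inRange(hsv,(8,70,120),(24,255,255)); nl,L,st,_=cv2.connectedComponentsWithStats(wood)
        for k in range(1,nl):
            Q=P[L==k]; Q=Q[~np.isnan(Q[:,0])]
            if len(Q)<40: continue
            z=np.median(Q[:,2]); s=S(Q); c=np.median(s,0)
            if z<.06 or abs(c[0])>70 or z>.2: continue
            q=S(plane(n,np.argwhere(L==k)[:,::-1],z)); (cx,sz,a)=cv2.minAreaRect(q.astype(np.float32))
            o=f"{n} z{z*1000:.0f} c{np.round(cx,1)} size{np.round(sz)} box x{np.round([q[:,0].min(),q[:,0].max()])} y{np.round([q[:,1].min(),q[:,1].max()])}"
            if max(sz)>100: f=np.polyfit(s[:,1],Q[:,2]*1000,1); e=q[q[:,1]>q[:,1].max()-3]; o+=f" STICK slope {f[0]:.4f} ztop@tip {np.polyval(f,q[:,1].max()):.1f} tipx {e[:,0].mean():.1f}"
            print(o)
        c=im[145:265,150:370] if n=="top" else im[150:270,200:360]
        cv2.imwrite(f"pics/{name}_{n}.png",cv2.resize(c,None,fx=3.5,fy=3.5,interpolation=cv2.INTER_CUBIC))
E
python3 -c "
from h import *
where();tip(12,-90,135,.165);look('a')"
```

```text
t15.4 saw [[ -25.3 -310.9]] z 142.5 yaw 1.58 F [-0.1  0.2 -0.7] open 17.3
t15.4 roll 0.0 tx 2.0 ty -0.5 tz 7.5 F [-0.1  0.2 -0.7] q [ 0.46  0.49  1.53 -0.    1.12  0.45]
top z100 c[20.8 51.8] size[15. 55.] box x[ 1. 41.] y[27. 78.]
top z100 c[ 12.3 -52.2] size[28. 24.] box x[-0. 25.] y[-66. -38.]
top z100 c[32.4 -8.5] size[38. 27.] box x[19. 46.] y[-28.  11.]
side z151 c[  -8.8 -203.7] size[238.  19.] box x[-37.  19.] y[-322.  -85.] STICK slope 0.6559 ztop@tip 218.6 tipx 9.2
side z101 c[  9.5 -50.7] size[29. 25.] box x[-4. 23.] y[-65. -36.]
side z100 c[27.6 -7.5] size[39. 24.] box x[15. 40.] y[-27.  12.]
side z100 c[17.7 53.4] size[15. 54.] box x[-2. 38.] y[27. 78.]
```

View pics/a_side.png

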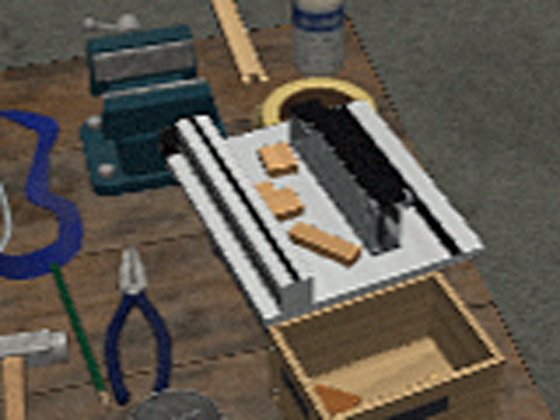

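The stick is held level in front of the lane, with its tip at (250,75) and the guard down. Next I'll lower it to just above the table and check droop.

>>> {"name": "jog_arm", "arguments": {"rows": [10,0,0,20,0,10,0,0,15,0,10,0,0,9,0,10,0,0,0,0,10,0,0,0,0]}}

```text
time: 16.05
tool_pos: [0.4681, 0.3206, 0.099]
tool_rot: [3.14, -0.001, 1.58]
contact_force: [0.4, 0.4, -0.6]
opening: 0.0176
```

```bash
cat >> h.py <<'E'
def droop():
    for n in("top","side"):
        p,d=read_camera(n); hsv=cv2.cvtColor(np.ascontiguousarray(p[:,:,::-1]),cv2.COLOR_BGR2HSV); P=cloud(n,d)
        wood=cv2.erode(cv2.inRange(hsv,(8,70,120),(24,255,255)),np.ones((3,3)))>0; Q=P[wood]; Q=Q[~np.isnan(Q[:,0])]; s=S(Q)
        m=(abs(s[:,0])<45)&(s[:,1]>-330)&(s[:,1]<-30)&(Q[:,2]>.07); print(n,[(y,m2.sum(),round(np.median(Q[m2,2])*1000,1)) for y in range(-300,0,30) if (m2:=m&(abs(s[:,1]-y)<15)).sum()>3])
E
python3 -c "
from h import *
where();droop();tip(12,-80,95,.165)"
```

```text
t16.1 saw [[ -25.9 -311.9]] z 99.0 yaw 1.58 F [ 0.4  0.4 -0.6] open 17.6
top [(-300, np.int64(24), np.float64(107.3)), (-270, np.int64(104), np.float64(106.8)), (-240, np.int64(118), np.float64(106.8)), (-210, np.int64(108), np.float64(106.9)), (-180, np.int64(99), np.float64(106.5)), (-150, np.int64(107), np.float64(106.4)), (-120, np.int64(97), np.float64(106.1)), (-90, np.int64(9), np.float64(105.5)), (-60, np.int64(79), np.float64(100.8)), (-30, np.int64(17), np.float64(100.3))]
side [(-300, np.int64(7), np.float64(108.8)), (-270, np.int64(18), np.float64(107.7)), (-240, np.int64(19), np.float64(106.4)), (-210, np.int64(19), np.float64(107.6)), (-180, np.int64(20), np.float64(106.1)), (-150, np.int64(25), np.float64(106.2)), (-120, np.int64(26), np.float64(105.3)), (-60, np.int64(24), np.float64(100.9)), (-30, np.int64(6), np.float64(100.9))]
t16.1 roll 0.0 tx -9.0 ty 0.7 tz 4.0 F [ 0.2 -0.  -0.5] q [0.47 0.55 1.58 0.   1.02 0.46]
```

```bash
python3 -c "
from h import *
tip(12,-40,95.5,.15)"
```

```text
t16.1 roll -0.8 tx -48.6 ty 3.2 tz 3.5 F [ 0.2 -0.  -0.5] q [0.47 0.55 1.58 0.   1.02 0.46]
```

>>> {"name": "jog_arm", "arguments": {"rows": [10,0,0,2,0,10,0,0,1.5,0,10,-5,0,0,0,10,-5,0,0,0,10,-5,0,0,0,10,-5,0.6,0,-0.2,10,-5,0.6,0,-0.2,10,-5,0.6,0,-0.2,10,-5,0.6,0,-0.2,10,-5,0.6,0,0,10,-5,0.2,0,0,10,-3.6,0,0,0,10,0,0,0,0]}}

```text
time: 17.45
tool_pos: [0.4713, 0.2713, 0.0942]
tool_rot: [-3.142, 0.0, 1.594]
contact_force: [-0.2, -0.5, -0.7]
opening: 0.0176
```

```bash
python3 -c "
from h import *
where();look('b');tip(14,-10,95.5,.13)"
```

```text
t17.4 saw [[ -20.6 -262.8]] z 94.2 yaw 1.594 F [-0.2 -0.5 -0.7] open 17.6
top z100 c[20.8 51.7] size[15. 55.] box x[ 1. 41.] y[27. 78.]
side z100 c[ -41.3 -119.2] size[295. 116.] box x[-92.  40.] y[-275.   17.] STICK slope 0.4262 ztop@tip 141.9 tipx 27.9
side z100 c[18.1 52.4] size[15. 56.] box x[-2. 38.] y[26. 78.]
t17.6 roll -1.2 tx -29.6 ty -1.6 tz -1.2 F [-0.2 -0.2 -0.7] q [0.38 0.52 1.65 0.   0.98 0.36]
```

View pics/b_top.png

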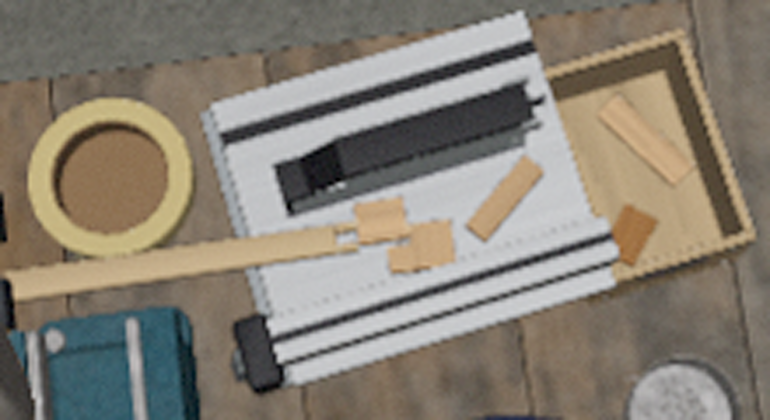

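The stick tip at (350,237) is against the short block at (380,220), which is nesting into the notched block at (425,245). The strip is still ahead at (507,197). I'll carry on, raised by 1 mm.

>>> {"name": "jog_arm", "arguments": {"rows": [10,0,0,-1.2,0,10,-5,-0.4,0,-0.3,10,-5,-0.4,0,-0.3,10,-5,-0.4,0,-0.3,10,-5,-0.4,0,-0.3,10,-5,0,0,0,10,-4.6,0,0,0,10,0,0,0,0]}}

```text
time: 18.35
tool_pos: [0.4708, 0.2414, 0.0954]
tool_rot: [-3.141, 0.0, 1.614]
contact_force: [-0.5, -0.3, -0.4]
opening: 0.0174
```

```bash
python3 -c "
from h import *
where();look('c');tip(16,20,95.5,.11)"
```

```text
t18.4 saw [[ -14.8 -233.5]] z 95.4 yaw 1.614 F [-0.5 -0.3 -0.4] open 17.4
top z100 c[22.  39.5] size[49. 93.] box x[-5. 47.] y[-7. 85.]
side z102 c[ -44.1 -121.5] size[234. 104.] box x[-91.  23.] y[-244.  -11.] STICK slope 0.3586 ztop@tip 125.4 tipx 17.2
side z100 c[16.9 40.5] size[47. 94.] box x[-7. 40.] y[-7. 87.]
t18.4 roll -1.2 tx -29.8 ty -2.9 tz -0.1 F [-1.   0.  -0.1] q [0.33 0.49 1.69 0.   0.96 0.29]
```

View pics/c_top.png

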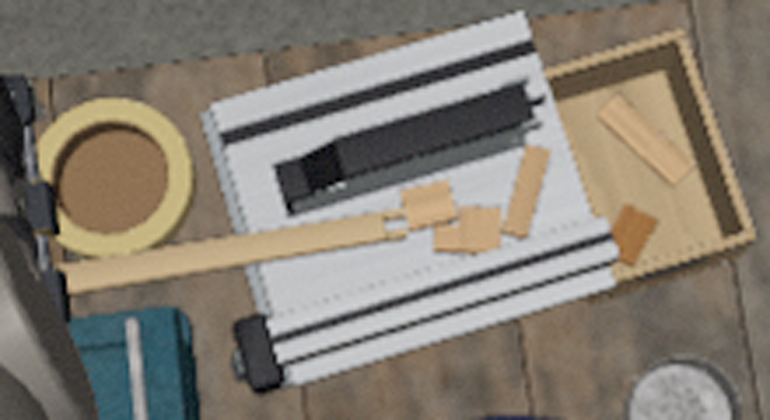

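The train is moving. The strip at (525,190) is turning crosswise with its far end just past the guard's rear, and the short at (430,203) and notched at (468,230) are still nested. I'll push on gently.

>>> {"name": "jog_arm", "arguments": {"rows": [10,-4,-0.5,0,-0.2,10,-4,-0.5,0,-0.2,10,-4,-0.5,0,-0.2,10,-4,-0.5,0,-0.2,10,-4,-0.5,0,-0.2,10,-4,-0.4,0,-0.2,10,-4,0,0,0,10,-2,0,0,0,10,0,0,0,0]}}

```text
time: 19.35
tool_pos: [0.4696, 0.2116, 0.0954]
tool_rot: [-3.141, 0.0, 1.635]
contact_force: [0.0, -0.3, -1.4]
opening: 0.0167
```

```bash
python3 -c "
from h import *
where();look('d');tip(20,60,95.5,.11)"
```

```text
t19.4 saw [[  -8.5 -204.4]] z 95.4 yaw 1.635 F [ 0.  -0.3 -1.4] open 16.7
side z101 c[-32.  -54.7] size[315. 109.] box x[-92.  44.] y[-218.   99.] STICK slope 0.1959 ztop@tip 115.9 tipx 0.8
t19.4 roll 0.1 tx -40.2 ty 0.7 tz -0.1 F [-0.6 -0.2 -1.4] q [0.28 0.47 1.73 0.   0.94 0.21]
```

View pics/d_top.png

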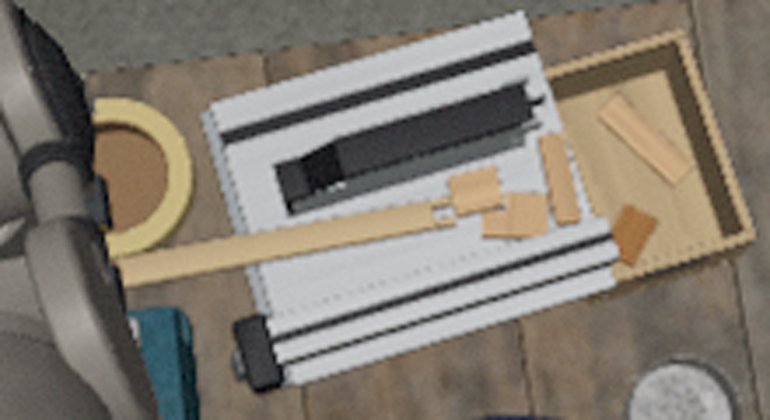

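The strip at (560,180) now lies across the rear edge. I'll continue.

>>> {"name": "jog_arm", "arguments": {"rows": [10,-4,0,0,0,10,-4,0,0,0,10,-4,0,0,0,10,-4,0,0,0,10,-4,0,0,0,10,-4,0.3,0,0,10,-4,0.3,0,0,10,-4,0,0,0,10,-4,0,0,0,10,-4,0,0,0,10,0,0,0,0]}}

```text
time: 20.55
tool_pos: [0.4727, 0.1716, 0.0954]
tool_rot: [-3.141, 0.0, 1.635]
contact_force: [-0.7, 0.1, -0.6]
opening: 0.0175
```

```bash
python3 -c "
from h import *
where();look('e');tip(22,98,95.5,.10)
P=cloud('top',read_camera('top')[1]);s=S(P.reshape(-1,3));z=P.reshape(-1,3)[:,2];m=(s[:,0]>20)&(s[:,0]<90)&(abs(s[:,1])<80)&(z>.115);print('fence',np.percentile(s[m,0],[1,50,99]))"
```

```text
t20.6 saw [[  -4.7 -164.4]] z 95.4 yaw 1.635 F [-0.7  0.1 -0.6] open 17.5
side z74 c[-12.9  -3.5] size[417. 152.] box x[-109.   83.] y[-214.  194.] STICK slope -0.0407 ztop@tip 53.6 tipx 11.4
t20.6 roll -0.5 tx -38.1 ty -0.4 tz -0.1 F [ 0.6 -0.6 -0.2] q [0.2  0.45 1.76 0.   0.93 0.13]
fence [50.83374678 64.15969318 76.6645561 ]
```

>>> {"name": "jog_arm", "arguments": {"rows": [10,-4,0,0,0,10,-4,0,0,-0.2,10,-4,0,0,-0.2,10,-4,0,0,-0.1,10,-4,0,0,0,10,-4,-0.4,0,0,10,-4,0,0,0,10,-4,0,0,0,10,-4,0,0,0,10,-3,0,0,0,10,0,0,0,0]}}

```text
time: 21.8
tool_pos: [0.4752, 0.1328, 0.0954]
tool_rot: [3.142, -0.0, 1.644]
contact_force: [-0.1, 0.1, -0.5]
opening: 0.0177
```

```bash
python3 -c "
from h import *
where();look('f')"
```

```text
t21.8 saw [[  -0.4 -125.8]] z 95.4 yaw 1.644 F [-0.1  0.1 -0.5] open 17.7
side z103 c[-32.5 -15. ] size[240. 102.] box x[-91.  31.] y[-139.   99.] STICK slope 0.2736 ztop@tip 126.3 tipx 22.7
```

View pics/f_top.png

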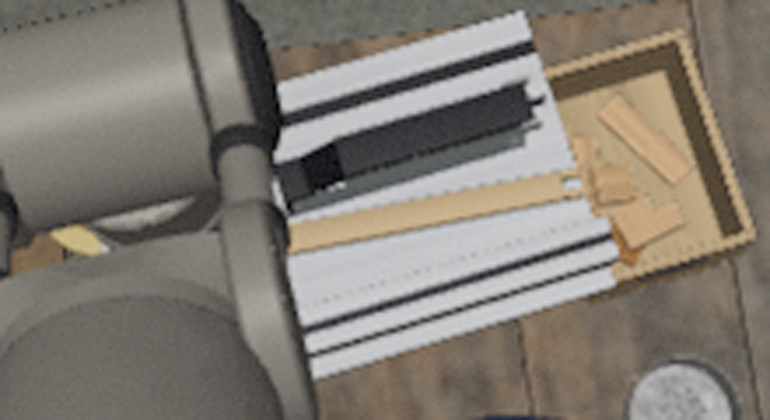

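The lane looks empty. The notched block is in the bin at (650,220), with the strip and short near the bin's near wall at (590,170). I'll check their heights by depth.

```bash
cat >> h.py <<'E'
def binmap():
    for n in("top","side"):
        P=cloud(n,read_camera(n)[1]).reshape(-1,3);P=P[~np.isnan(P[:,0])];s=S(P)
        print(n,"x",list(range(-50,61,10)))
        for y in range(85,206,10): print(y,[int(np.median(P[m,2])*1000) if (m:=(abs(s[:,0]-x)<5)&(abs(s[:,1]-y)<5)).any() else -1 for x in range(-50,61,10)])
E
python3 -c "
from h import *
binmap()"
```

```text
top x [-50, -40, -30, -20, -10, 0, 10, 20, 30, 40, 50, 60]
85 [88, 90, 90, 94, 91, 91, 91, 101, 97, 90, 122, 120]
95 [90, 91, 89, 91, 90, 91, 90, 94, 98, 90, 120, 121]
105 [66, -1, -1, -1, -1, -1, -1, -1, -1, -1, 120, 121]
115 [37, 7, 6, 15, 16, 17, 26, 25, 18, 17, 16, 14]
125 [38, 6, 7, 16, 14, 16, 28, 27, 24, 24, 21, 15]
135 [43, 5, 8, 7, 6, 8, 21, 20, 20, 25, 24, 19]
145 [44, 7, 12, 11, 7, 6, 16, 14, 23, 24, 23, 7]
155 [47, 9, 12, 12, 12, 9, 6, 6, 5, 23, 24, 8]
165 [43, 6, 7, 11, 11, 13, 12, 9, 6, 9, 21, 7]
175 [45, 6, 6, 6, 7, 11, 12, 13, 7, 6, 5, 6]
185 [43, 26, 21, 30, 29, 29, 30, 32, 30, 28, 30, 29]
195 [73, 74, 74, 74, 74, 72, 74, 73, 74, 74, 74, 75]
205 [-1, -1, -1, -1, -1, -1, -1, -1, -1, -1, -1, -1]
side x [-50, -40, -30, -20, -10, 0, 10, 20, 30, 40, 50, 60]
85 [91, 88, 90, 91, 90, 89, -660, 91, 90, 90, 121, 121]
95 [49, 49, 47, 52, 45, 49, 42, 51, 53, 50, 51, 62]
105 [43, 7, 5, 6, -660, -285, -661, -662, 6, 6, 96, 105]
115 [43, 6, 4, -657, 12, -660, -661, -661, -664, -820, -404, -821]
125 [38, 6, 7, 11, 10, 8, 26, 22, -663, 23, 22, -820]
135 [39, 7, 7, 6, -327, -655, 20, 16, -661, 21, 22, -815]
145 [49, 12, 14, -1, -664, -662, -658, -663, -663, -664, 23, -815]
155 [57, -1, -1, -1, -664, -660, -663, -662, -670, -751, -818, -820]
165 [63, -1, -1, -1, -1, -660, -663, -662, -740, -753, -820, -821]
175 [73, -1, -1, -1, -1, -1, -659, -662, -666, -682, -816, -815]
185 [73, 74, 74, 72, 72, 73, 72, -657, -659, -660, -369, 72]
195 [33, 36, 35, 37, 38, 34, 38, 32, 33, 30, 33, 36]
205 [0, 0, 0, 0, 0, 0, 0, 0, -1, -1, 0, 0]
```

All three pieces read under 30 mm in the bin. Now I'll lift the stick and take it back.

>>> {"name": "jog_arm", "arguments": {"rows": [10,0,0,-5,0,10,0,0,-15,0,10,0,0,-30,0,10,0,0,-40,0,10,0,0,-40,0,10,0,0,-20,0,10,0,0,0,0]}}

```text
time: 22.7
tool_pos: [0.4766, 0.1335, 0.2489]
tool_rot: [3.134, -0.0, 1.645]
contact_force: [0.3, 0.1, -0.4]
opening: 0.0176
```

```bash
python3 -c "
from h import *
go([.3327,-.293,.25],1.644)"
```

```text
t22.7 roll 0.1 tx -414.9 ty -174.7 tz -1.1 F [ 0.3  0.1 -0.4] q [0.12 0.27 1.57 0.   1.3  0.04]
```

>>> {"name": "jog_arm", "arguments": {"rows": [10,-20,-9,0,0,10,-30,-12.6,0,0,10,-30,-12.6,0,0,10,-30,-12.6,0,0,10,-30,-12.6,0,0,10,-30,-12.6,0,0,10,-30,-12.6,0,0,10,-30,-12.6,0,0,10,-30,-12.6,0,0,10,-30,-12.6,0,0,10,-30,-12.6,0,0,10,-30,-12.6,0,0,10,-30,-12.6,0,0,10,-30,-12.6,0,0,10,-5,-2,0,0,10,0,0,0,0,10,0,0,0,0]}}

```text
time: 24.4
tool_pos: [0.3313, -0.2925, 0.2447]
tool_rot: [-3.141, -0.002, 1.645]
contact_force: [-0.8, 0.6, -0.4]
opening: 0.0174
```

>>> {"name": "jog_arm", "arguments": {"rows": [10,0,0,0,-7,10,0,0,0,-7,10,0,0,0,-7,10,0,0,0,-7,10,0,0,0,-7,10,0,0,0,-7,10,0,0,0,-7,10,0,0,0,-7,10,0,0,0,-7,10,0,0,0,-7,10,0,0,0,-7,10,0,0,0,-7,10,0,0,0,-7,10,0,0,0,-3,10,0,0,0,0,10,0,0,0,0]}}

```text
time: 26.0
tool_pos: [0.3317, -0.2927, 0.2453]
tool_rot: [3.141, 0.0, -2.998]
contact_force: [0.7, -0.2, -0.3]
opening: 0.0178
```

```bash
python3 -c "
from h import *
go([.3327,-.293,.005],3.287)"
```

```text
t26.0 roll -0.1 tx -1.0 ty -0.5 tz 240.3 F [ 0.7 -0.2 -0.3] q [-0.9   0.17  1.7   0.    1.27 -2.61]
```

>>> {"name": "jog_arm", "arguments": {"rows": [10,0,0,20,0,10,0,0,35,0,10,0,0,35,0,10,0,0,35,0,10,0,0,35,0,10,0,0,35,0,10,0,0,25,0,10,0,0,15,0,10,0,0,5,0,10,0,0,0,0,10,0,0,0,0,10,0,0,1,0,10,0,0,1,0,10,0,0,0,0]}}

```text
time: 27.4
tool_pos: [0.3315, -0.2937, 0.0037]
tool_rot: [-3.141, 0.0, -2.998]
contact_force: [-0.1, -0.1, -0.9]
opening: 0.0175
```

>>> {"name": "jog_arm", "arguments": {"rows": [10,0,0,1,0,10,0,0,0.5,0,10,0,0,0,0,30,0,0,0,0,50,0,0,0,0,60,0,0,0,0,60,0,0,0,0,60,0,0,-5,0,60,0,0,-20,0,60,0,0,-30,0,60,0,0,-40,0,60,0,0,-40,0,60,0,0,-40,0,60,0,0,-30,0,60,0,0,0,0,60,0,0,0,0]}}

```text
time: 29.0
tool_pos: [0.3314, -0.2935, 0.2074]
tool_rot: [-3.14, 0.001, -2.998]
contact_force: [0.9, 0.0, -1.0]
opening: 0.0602
```

Run:
```python
from h import *
where()
for n in("top","side"):
    p,d=read_camera(n); im=np.ascontiguousarray(p[:,:,::-1]); P=cloud(n,d); hsv=cv2.cvtColor(im,cv2.COLOR_BGR2HSV)
    nl,L,st,_=cv2.connectedComponentsWithStats(cv2.inRange(hsv,(8,70,130),(24,255,255)))
    for k in range(1,nl):
        if st[k,4]<300: continue
        Q=P[L==k];Q=Q[~np.isnan(Q[:,0])]
        if Q[:,1].mean()<-.2 and Q[:,0].max()<.7: print(n,"stick z",np.percentile(Q[:,2],[10,50,90]).round(4),rect(plane(n,np.argwhere(L==k)[:,::-1],.01)))
    P=P.reshape(-1,3);P=P[~np.isnan(P[:,0])];s=S(P)
    m=(s[:,0]>20)&(s[:,0]<90)&(abs(s[:,1])<80)&(P[:,2]>.115);print('fence',np.percentile(s[m,0],[1,50,99]))
    m=(s[:,0]>-32)&(s[:,0]<-8)&(P[:,2]>.1)&(P[:,2]<.2); print([(y,round(np.percentile(P[m2,2]*1000,90))) for y in range(-70,90,20) if (m2:=m&(abs(s[:,1]-y)<3)).any()])
    if n=="top": cv2.imwrite("pics/z_top.png",cv2.resize(im[140:300,100:430],None,fx=2.4,fy=2.4,interpolation=cv2.INTER_CUBIC))
    else: cv2.imwrite("pics/z_side.png",cv2.resize(im[220:300,260:360],None,fx=6,fy=6,interpolation=cv2.INTER_CUBIC))
```

```text
t29.0 saw [[215.1 269.2]] z 207.4 yaw -2.998 F [ 0.9  0.  -1. ] open 60.2
top stick z [0.0072 0.0103 0.0129] (array([ 469.7, -274.4]), array([168.7,  18.4]), 7.9)
fence [50.76834843 64.11397182 76.60523042]
[(-70, 132), (-50, 137), (-30, 148), (-10, 147), (10, 147), (30, 147), (50, 147), (70, 147)]
side stick z [0.0077 0.0101 0.0121] (array([ 437.8, -280.5]), array([239.2,  19.5]), 8.4)
fence [51.12029794 62.66697999 76.21178999]
[(-70, 129), (-50, 134), (-30, 146), (-10, 146), (10, 146), (30, 147), (50, 147), (70, 147)]
```

View pics/z_top.png

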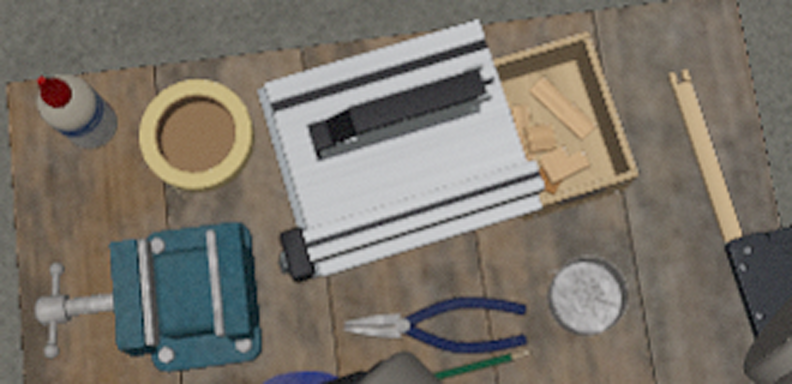

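Everything is in place: the guard is level, the lane is empty with the pieces in the bin at (545,140), the stick is flat at the right and the bystanders haven't moved. Handing in.

```bash
python3 -c "
from cell import *
print(hand_in())"
```

```text
the job is handed in; nothing more can be done
None
```

I finished the job and handed it in at about 29 s of the 72 s allowed. No verdict is reported, so what follows rests on my own checks.

- **Guard:** I pressed its nose down with closed fingers until it stopped, at about 9 N. The top rib then read level at 146–147 mm along its length, as it should when fully down.
- **Offcuts:** I pushed all three off the back in one run with the stick, its tip about 2 mm above the table. Before I put the stick back, depth readings showed every piece in the bin below 30 mm. In the final picture the lane is empty and the pieces are in the bin.
- **Stick:** It is back in its original place on the bench. Both cameras read its top face at about 10 mm, so it is lying flat.
- **Fence and bystanders:** The fence face stayed at about 51 mm, within measurement noise of its start. The bottle, tape and tin look unmoved in the final picture, but I did not measure them or the bin.

No check failed. The two cameras disagreed on positions by about 2–5 mm, which the clearances allowed for. In the last top view the arm hid part of the stick, so its full length was confirmed only from the side camera. The strip lies close to the bin's near wall. I judged it inside the limits from its height and position and did not measure its centre exactly.

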